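Roll the inlay tiles home

ROBOT

A 7-joint arm with a two-finger parallel gripper is mounted at the origin on the work surface. World frame = base frame: x ahead of the robot, y to its left, z up, the work surface at z = 0. Lengths are in m, angles in degrees, forces in N, time in s.
With the tool pointing down it reaches from about 0.425 to 0.875 m from the base axis. Payload 4.7 kg.
Tool frame: the origin (TCP) lies at the very end of the fingers, on their centre line; the grasp point (between the pads) lies 19 mm behind it (pinch_z is the distance from the TCP to the grasp point, in m); z points along the fingers, y is the direction in which the jaws open and shut (so a half turn about z gives the same grasp; the last joint's range is limited). The gripper opens to 87 mm and grips with 3 to 60 N. Pads are 19 mm wide; open, the fingers measure 117 mm over their backs; the gripper's body (75 mm by 190 mm) begins 51 mm behind the grasp point.
Start: joints at [-67.603, 18.392, -4.016, 83.108, 1.295, 78.541, -3.26], TCP at [0.239, 0.604, 0.223] pointing down, gripper open.
Joint ranges: [-163.93, 163.93], [-17.29, 119.83], [-79.2, 71.16], [3.27, 140.29], [-89.18, 269.18], [5.43, 117.66], [-154.24, 154.24]. Speed limits (degrees/s): [147.25, 147.25, 180, 180, 180, 180, 180].

INTERFACE

Orientations are given as [roll, pitch, yaw] about the fixed x, y, z axes, in that order (R = Rz(yaw) Ry(pitch) Rx(roll)).
In Python, from cell import get_obs, read_camera, camera_params, sign_off, pinch_z gives the robot as it stands.
- The arm moves only by the shell command python3 -m handwheel 'ROWS' [FORCE]. ROWS is JSON, a list of rows, each a list of 5 numbers: the finger opening in m, from 0 to 0.087, then the shift along the tool's x, y, z in m, then the turn about the tool's z in rad. In form: [[jaw, tx, ty, tz, twist], ...]. A call has 1 to 20 rows; each row is the pose to reach, as a shift and turn from the pose commanded when the call began, along the tool's axes at that moment; what a row does not reach only later rows make up. A row lasts 1/10 s, in which the tool goes at most 50 mm and 8.59 degrees, less where a joint would pass 70% of its speed; a pose out of reach is approached as far as the arm can. A call with a gripper value outside its range is refused whole. The fingers move at their own pace and stop on an object; FORCE is the grip in N (left out, the last holds). Time passes only in rows, so rows that repeat a pose let the fingers close. It gives the time, the measured TCP pose, the force and the opening at its end, in the units of the state.
- get_obs(): the state, without advancing time (a new reading comes with each control period).
- read_camera(name): name is "scene" or "top"; returns the picture (400x640x3 uint8, blue, green, red); there is no depth.
- camera_params(name): a dict with "camera_matrix" (3x3 intrinsics, pixels), "R" (3x3) and "t" (3): a world point X has camera coordinates R X + t. Camera axes: x right, y down, z forward; pixel columns grow to the right and rows downward; lengths in m; the calibration is good to about 2 mm. A picture is of the moment at which its call begins. camera_params takes no time and is no camera call.
- sign_off(): hands the job in, once; it reports no verdict.
The state is a dict: "time_s": time; "qpos": joint angles; "joint_velocities": joint speeds; "effort": joint torques, N m; "tool_pos": TCP position; "tool_rot": TCP orientation; "force": force on the tool from outside, world axes, zero at the start; "wrist_torque": the same for the moment, N m; "grip_width": finger opening in m.
Only numpy, scipy, OpenCV 4.12 (cv2) and the standard library are available. Lean on these libraries where they do the work, as an engineer would, in place of code of your own. Each camera call takes 0.05 s, during which the arm holds its last target.

TASK

Take the hand roller from its stand and roll the strip of metal inlay tiles in the fixture box down flush with the wood: set the wheel on the tile beside the raised brass stop bar and roll to the last tile at the other end in one pass without lifting off on the way, pressing steadily with about 15 N and never more than 25 N, which would dent the metal. Then hang the roller upright in the middle of its stand again and let go. Use only the roller on the work, and do not disturb the other things on the bench.

Things in the scene. Friction and masses are not known exactly. Their poses are not given: they have to be found in the camera images.
- box: Open wooden fixture box fixed to the table, 84 x 228 mm outside, walls 30 mm high. Origin: centre of its underside on the table; z up, y along its length. In it lies a dark wooden block (60 x 200 mm, held fast) with a strip of six brass and copper tiles let into its top along y, centred on the box in x. A raised brass stop bar marks one end.
- stop_bar (a point): Top centre of the brass stop bar (68 mm wide, 10 mm thick), 54 mm above the table, on the box's end wall at box y = +111 mm; the other end has none.
- block_mid (a point): A point on the box's axis at its middle, 39 mm above the table: only the nominal place of the block's top, not measured. The block lies on packing of unknown thickness, so its top at the middle is really 36 to 42 mm above the table, and it is tipped along box y by up to 2 degrees either way: find it by feel.
- tile1 (a joint): How far the tile next to the stop bar is pressed in (m): 0 = 3 mm proud of the block, 0.003 = fully home and flush. Each tile is 47 mm wide (box x) and 27 mm long (box y), its centre at box x = 0, y = +67.5 mm for this one. It slides stiffly: it takes 6 to 8 N to press in and stays where it is left.
- stand_top (a point): Centre of the roller's stand, 50 mm above the table, level with the tops of its two wooden cheeks. The cheeks are 16 mm thick (along x) and 60 mm long (along y), the gap between them is 58 mm, x runs across the gap. The stand is fixed to the table; nothing limits the roller along the stand's y.
- roller_grip (a point): Centre of the upright wooden handle of the loose hand roller (handle 24 mm along x, 26 mm along y, 60 mm tall; 0.39 kg in all). It hangs in the stand by a steel cross plate (84 mm along x, 40 mm along y, 8 mm thick, underside 38 mm below this point) resting on both cheeks; this point is then 88 mm above the table. x: along the axle, z: up the handle.
- roller: The same hand roller; origin at the middle of its axle, 62 mm below roller_grip. The rubber wheel turns freely on it: radius 20 mm, 36 mm wide along x; it rolls along y.
- tile2 (a joint): The same for tile 2, counted from the stop bar; centre at box y = +40.5 mm.
- tile3 (a joint): The same for tile 3, counted from the stop bar; centre at box y = +13.5 mm.
- tile4 (a joint): The same for tile 4, counted from the stop bar; centre at box y = -13.5 mm.
- tile5 (a joint): The same for tile 5, counted from the stop bar; centre at box y = -40.5 mm.
- tile6 (a joint): The same for tile 6, counted from the stop bar; centre at box y = -67.5 mm. The last tile.
- hammer: Loose hammer, 220 mm, lying beside the box, on the box's -x side; leave alone.
- graver: Loose graver with a handle, 150 mm, lying beside the box, on its +x side; leave alone.
- ink_jar: Loose small glass jar, 48 mm across, 55 mm tall, near the stand; leave alone.
- collar: Loose brass ring, 44 mm across, 16 mm tall, near the stand; leave alone.
- offcut: Loose copper plate, 70 x 50 x 6 mm, at the back; leave alone.
Things that resemble listed ones, but are neither listed nor needed, are in the scene too. What is shaped like the roller but orange is not meant. What is shaped like the box but green is not meant.

How it is judged:
By the outcome, as a careful person would: the job done as asked, in the order asked, and still so for the second after the job is handed in, with the robot touching nothing.
It also fails if it takes over 72 s, if anything falls off the work surface, if the arm or the gripper's body presses on something with over 40 N, if the wrist force passes 120 N, or if a joint passes its speed limit or range.

## Working session

There is one attempt and no reset: what is moved stays moved. The work goes in short steps, Python scripts to look and compute and a shell command to move; the robot and the scene stay as the last step left them, time stands still between calls to the robot, and variables do not carry over. Pictures are saved under pics/ and viewed, and the job is handed in when it is done.

```bash
ls; mkdir -p pics
python3 - <<'E'
from cell import *
import cv2
o=get_obs();print({k:o[k] for k in('time_s','tool_pos','tool_rot','force','grip_width')},pinch_z)
for n in('scene','top'):
    cv2.imwrite(f'pics/{n}0.png',read_camera(n)); p=camera_params(n);print(n,p)
E
```

```text
pics
{'time_s': 0.0, 'tool_pos': array([0.23899757, 0.60386539, 0.22142062]), 'tool_rot': array([-1.79888878e+02,  5.74409469e-03,  1.58413195e+02]), 'force': array([ 0.35089658, -0.52366797, -0.46550043]), 'grip_width': 0.08700523210348383} 0.0187
scene {'camera_matrix': array([[507.45606419,   0.        , 323.44592823],
       [  0.        , 507.45606419, 199.37634786],
       [  0.        ,   0.        ,   1.        ]]), 'R': array([[ 0.3328077 ,  0.94295258, -0.00891443],
       [ 0.53879941, -0.19790629, -0.81885792],
       [-0.77390841,  0.26771913, -0.57392703]]), 't': array([-0.26298456, -0.21893249,  1.79353874])}
top {'camera_matrix': array([[404.13465368,   0.        , 315.67463571],
       [  0.        , 404.13465368, 194.71805174],
       [  0.        ,   0.        ,   1.        ]]), 'R': array([[-0.01938432, -0.99958284,  0.02141016],
       [-0.98017046,  0.01477536, -0.19760457],
       [ 0.1972058 , -0.02481603, -0.98004798]]), 't': array([0.07647311, 0.55566076, 1.04055719])}
```

View pics/scene0.png

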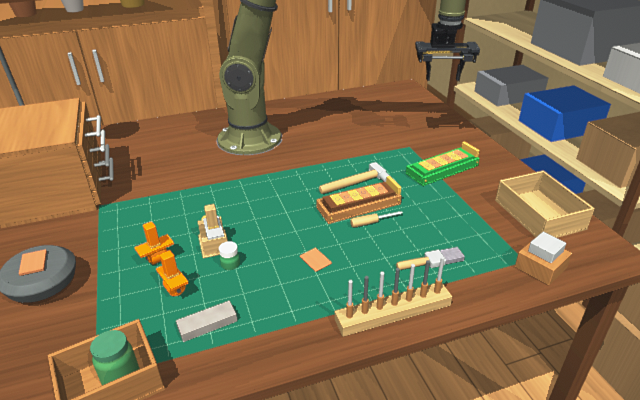

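View pics/top0.png

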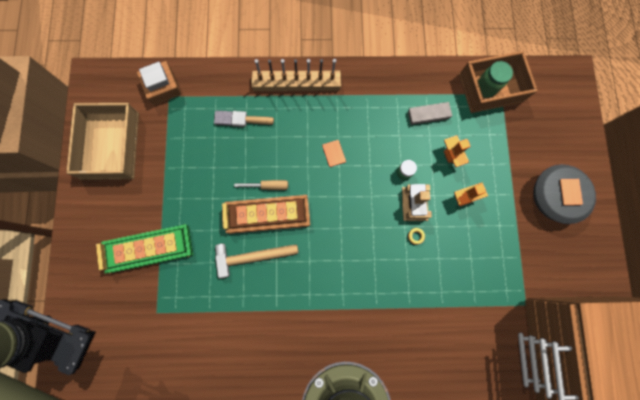

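The scene picture shows the wooden box near (360,200) and the roller near (211,235). In the top picture the box is near (266,213), its stop bar on the left (+y) at (225,217), and the stand near (417,202). I'll zoom in on both.

Run:
```python
import cv2
t=cv2.imread('pics/top0.png');s=cv2.imread('pics/scene0.png')
def z(im,x,y,w,h,f,n): cv2.imwrite(n,cv2.resize(im[y:y+h,x:x+w],None,fx=f,fy=f,interpolation=cv2.INTER_CUBIC))
z(t,210,160,110,90,7,'pics/tbox.png');z(t,385,150,110,90,7,'pics/tst.png')
z(s,180,190,80,80,7,'pics/sst.png');z(s,305,160,110,70,7,'pics/sbox.png')
```

```text
(no output)
```

View pics/tbox.png

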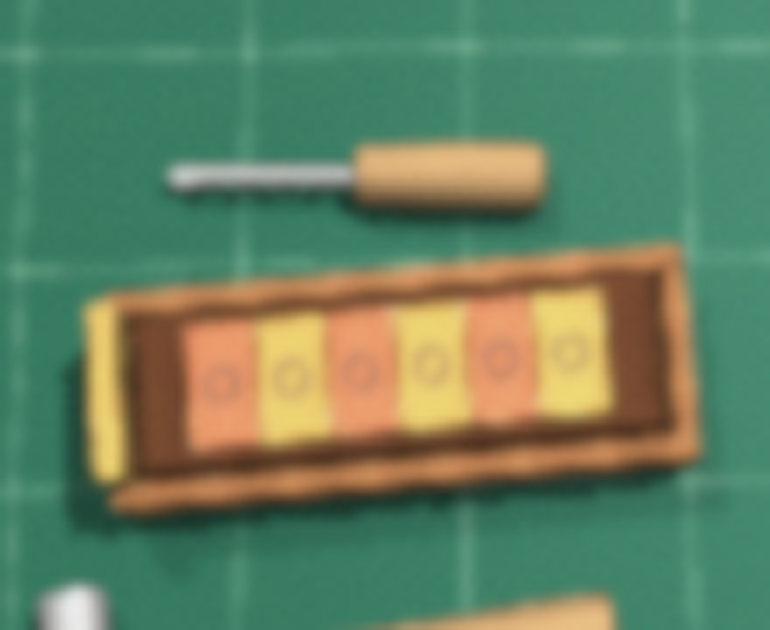

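View pics/tst.png

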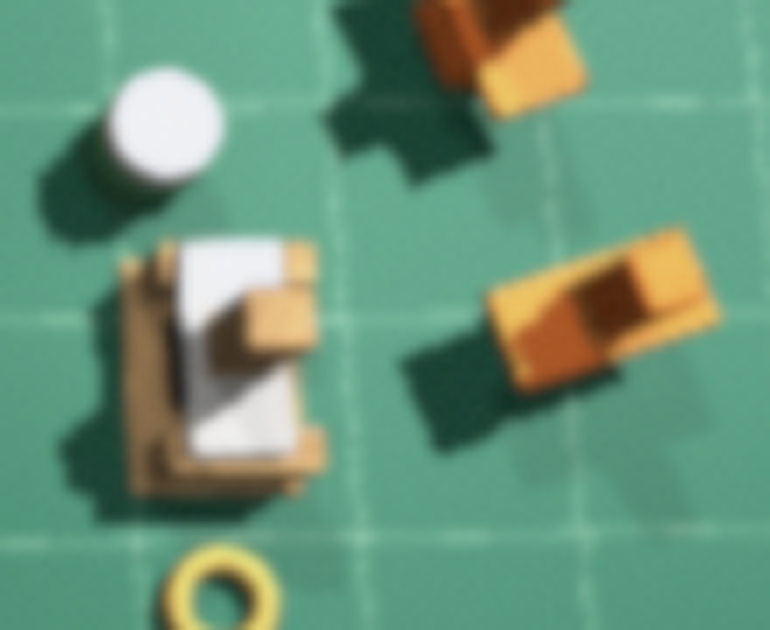

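View pics/sst.png

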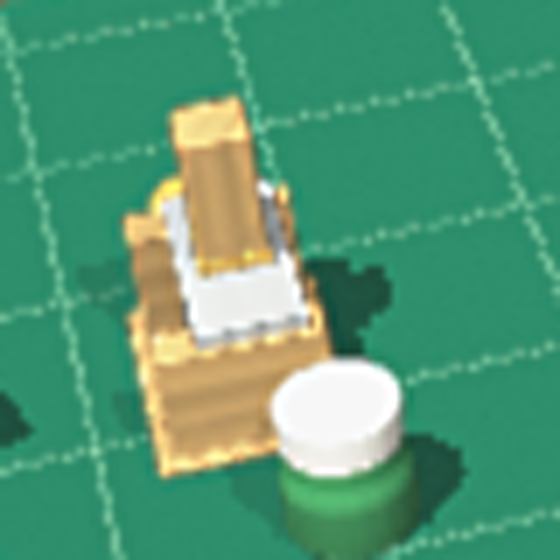

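View pics/sbox.png

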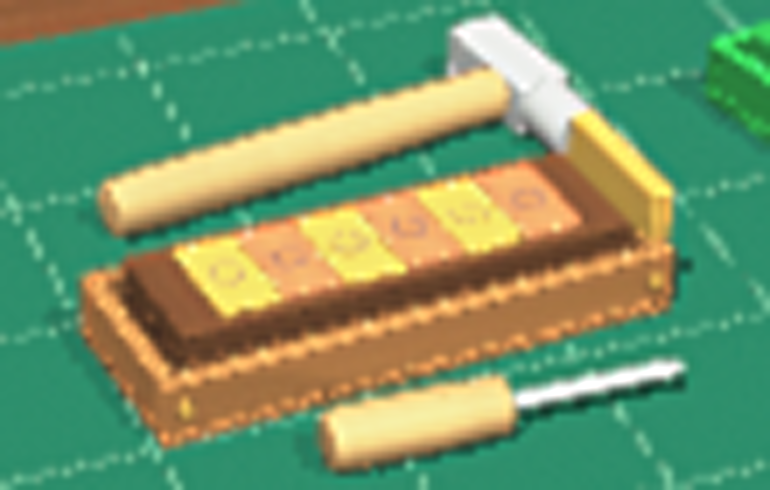

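```bash
cat > h.py <<'E'
import numpy as np,cv2
from cell import *
def ray(n,uv,z):
    p=camera_params(n);K,R,t=p['camera_matrix'],p['R'],np.array(p['t'])
    d=R.T@np.linalg.inv(K)@np.array([uv[0],uv[1],1.]);c=-R.T@t
    return c+d*(z-c[2])/d[2]
def proj(n,X):
    p=camera_params(n);x=p['camera_matrix']@(p['R']@np.array(X)+p['t']);return x[:2]/x[2]
E
python3 - <<'E'
from h import *
t=cv2.imread('pics/top0.png')
def c2(x0,y0,L): return [((x+.5)/7-.5+x0,(y+.5)/7-.5+y0) for x,y in L]
def rep(nm,P,z):
    W=np.array([ray('top',p,z)[:2] for p in P]);r=cv2.minAreaRect((W*1000).astype(np.float32))
    print(nm,np.round(W*1000,1).tolist(),'mean',W.mean(0).round(4),r)
rep('plate',c2(385,150,[(180,240),(283,238),(297,453),(190,455)]),.058)
rep('handle',c2(385,150,[(250,287),(318,287),(318,350),(248,353)]),.118)
rep('tiles hand',c2(210,160,[(183,322),(607,290),(612,412),(190,450)]),.042)
rep('bar',c2(210,160,[(87,300),(110,298),(125,480),(98,482)]),.054)
hsv=cv2.cvtColor(t,cv2.COLOR_BGR2HSV)
roi=np.zeros(t.shape[:2],np.uint8);roi[195:230,234:300]=1
m=((hsv[...,2]>185)&(hsv[...,1]>90)&((hsv[...,0]<35))&(roi>0)).astype(np.uint8)*255
# strip
cs,_=cv2.findContours(m,0,1);
for c in cs:
    if cv2.contourArea(c)>50: print(cv2.boundingRect(c),cv2.minAreaRect(c))
m2=((hsv[...,1]<40)&(hsv[...,2]>100)).astype(np.uint8);m2[:,:400]=0;m2[:180]=0;m2[:,435:]=0;m2[230:]=0
cs,_=cv2.findContours(m2,0,1)
for c in cs: print('plate',cv2.contourArea(c),cv2.minAreaRect(c))
E
```

```text
plate [[582.6, -192.0], [582.8, -232.4], [498.0, -231.7], [497.9, -190.2]] mean [ 0.5403 -0.2116] ((540.3317260742188, -211.3419952392578), (41.405067443847656, 85.29185485839844), 89.46607208251953)
handle [[551.0, -200.6], [550.6, -225.7], [527.1, -223.9], [526.3, -198.1]] mean [ 0.5387 -0.2121] ((538.466064453125, -211.9134521484375), (27.241077423095703, 24.65082550048828), 89.1494140625)
tiles hand [[532.7, 284.3], [542.7, 119.8], [494.7, 118.4], [482.7, 280.6]] mean [0.5132 0.2008] ((513.6644287109375, 200.30758666992188), (50.12739181518555, 164.74574279785156), 4.182960033416748)
bar [[539.7, 319.1], [540.3, 310.3], [470.1, 302.9], [469.5, 313.1]] mean [0.5049 0.3113] ((504.8702392578125, 310.9805908203125), (70.74713897705078, 10.18411636352539), 4.873312473297119)
(237, 201, 60, 23) ((266.10247802734375, 212.1270751953125), (17.292325973510742, 59.75358963012695), 84.80557250976562)
plate 288.0 ((417.98345947265625, 199.18508911132812), (31.167388916015625, 15.609973907470703), 86.98721313476562)
```

Run:
```python
from h import *
def c2(x0,y0,L): return [((x+.5)/7-.5+x0,(y+.5)/7-.5+y0) for x,y in L]
def rep(nm,n,P,z):
    W=np.array([ray(n,p,z)[:2] for p in P]); print(nm,np.round(W*1000,1).tolist(),'mean',W.mean(0).round(4))
rep('handle s','scene',c2(180,190,[(170,115),(240,98),(250,135),(180,150)]),.118)
rep('plate s near','scene',c2(180,190,[(195,340),(310,325)]),.058)
rep('tiles s','scene',c2(305,160,[(175,250),(225,318),(485,170),(582,224)]),.042)
rep('bar s','scene',c2(305,160,[(582,112),(668,188),(660,195),(573,118)]),.054)
# cheeks top z .05 in top view
rep('cheekfar','top',c2(385,150,[(317,243),(317,283)]),.05)
rep('cheeknear','top',c2(385,150,[(325,430),(325,470),(170,440),(168,470)]),.05)
# decoys at handle top
rep('decoy','top',c2(385,150,[(685,228),(715,300),(490,110),(585,75),(690,262)]),.1)
o=get_obs();print(o['tool_pos'],o['tool_rot'])
```

```text
handle s [[534.6, -221.7], [532.7, -196.8], [556.3, -197.2], [556.8, -221.6]] mean [ 0.5451 -0.2093]
plate s near [[586.7, -229.4], [592.3, -190.0]] mean [ 0.5895 -0.2097]
tiles s [[494.1, 123.1], [544.6, 125.4], [483.6, 263.0], [533.4, 283.4]] mean [0.5139 0.1987]
bar s [[473.8, 310.8], [537.7, 318.7], [541.1, 313.4], [476.7, 305.3]] mean [0.5073 0.3121]
cheekfar [[582.4, -248.2], [566.3, -247.0]] mean [ 0.5743 -0.2476]
cheeknear [[508.0, -245.7], [492.3, -244.5], [505.0, -185.0], [493.3, -183.4]] mean [ 0.4997 -0.2146]
decoy [[574.9, -372.2], [547.1, -380.7], [621.9, -302.2], [635.2, -339.9], [561.8, -372.8]] mean [ 0.5882 -0.3536]
[0.2390072  0.60394023 0.2215639 ] [-1.79902115e+02  5.34878173e-03  1.58414186e+02]
```

```bash
python3 -m handwheel '[[0.087,-0.10,-0.07,0,-0.1],[0.087,-0.391,-0.28,0,-0.35],[0.087,-0.391,-0.28,0,-0.35],[0.087,-0.391,-0.28,0,-0.35],[0.087,-0.391,-0.28,0,-0.35],[0.087,-0.391,-0.28,0,-0.35],[0.087,-0.391,-0.28,0,-0.35],[0.087,-0.391,-0.28,0,-0.35],[0.087,-0.391,-0.28,0,-0.35],[0.087,-0.391,-0.28,0,-0.35],[0.087,-0.391,-0.28,0,-0.35],[0.087,-0.58,-0.648,0,-0.35],[0.087,-0.58,-0.648,0,-0.35],[0.087,-0.58,-0.648,0,-0.35],[0.087,-0.58,-0.648,0,-0.35],[0.087,-0.58,-0.648,0,-0.35],[0.087,-0.58,-0.648,0,-0.35],[0.087,-0.58,-0.648,0,-0.35],[0.087,-0.58,-0.648,0,-0.35],[0.087,-0.58,-0.648,0,-0.35]]' 60
python3 - <<'E'
from h import *
o=get_obs();print(o['time_s'],o['tool_pos'],o['tool_rot'],o['qpos'],o['force'])
cv2.imwrite('pics/s1.png',cv2.resize(read_camera('scene')[150:300,100:300],None,fx=4,fy=4,interpolation=2))
E
```

```text
time_s: 2.1
tool_pos: [0.5388, -0.2176, 0.2225]
tool_rot: [-179.8, -0.0, 178.0]
force: [-0.2, -0.1, 0.1]
grip_width: 0.0872
2.1 [ 0.53879939 -0.21758781  0.22246774] [-1.79810199e+02 -2.72676565e-02  1.78049049e+02] [-10.48032393  10.81074238  34.01286076  94.48669859  -6.00091468
  76.54716014 112.50398012] [-0.22009034 -0.10751152  0.0680863 ]
```

View pics/s1.png

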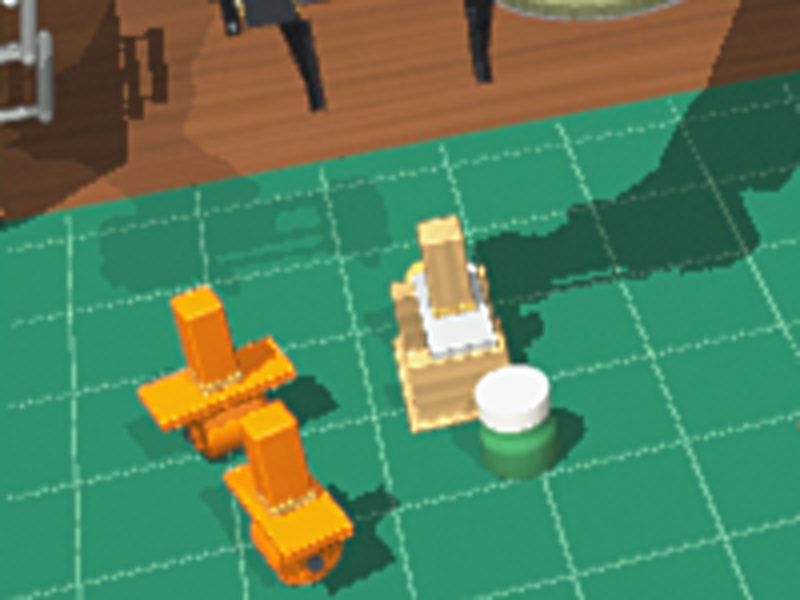

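```bash
python3 -m handwheel '[[0.087,0,0,0.03,0],[0.087,0,0,0.06,0],[0.087,0,0,0.08,0],[0.087,0,0,0.08,0],[0.087,0,0,0.08,0]]'
python3 - <<'E'
from h import *
o=get_obs();print(o['tool_pos'],o['tool_rot'],o['force'])
s=read_camera('scene');t=read_camera('top')
a=cv2.resize(s[180:280,160:260],None,fx=4,fy=4,interpolation=2);b=cv2.resize(t[150:250,370:470],None,fx=4,fy=4,interpolation=2)
cv2.imwrite('pics/s2.png',np.hstack([a,b]))
E
```

```text
time_s: 2.65
tool_pos: [0.5405, -0.2098, 0.1427]
tool_rot: [180.0, -0.0, 178.6]
force: [0.2, -0.6, 1.3]
grip_width: 0.087
[ 0.5404802  -0.20983482  0.14270898] [ 1.79954327e+02 -2.29935310e-02  1.78584339e+02] [ 0.23300236 -0.55134305  1.27045578]
```

View pics/s2.png

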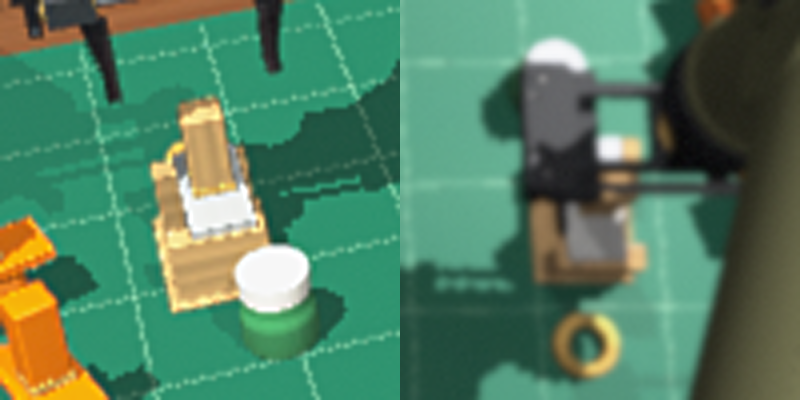

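```bash
python3 -m handwheel '[[0.087,0,0,0.04,0],[0.087,0,0,0.07,0],[0.087,0,0,0.078,0],[0.087,0,0,0.078,0],[0.087,0,0,0.078,0],[0.01,0,0,0.078,0],[0.01,0,0,0.078,0],[0.01,0,0,0.078,0],[0.01,0,0,0.078,0],[0.01,0,0,0.078,0],[0.01,0,0,0.078,0]]' 55
python3 - <<'E'
from h import *
o=get_obs();print(o['tool_pos'],o['tool_rot'],o['force'],o['grip_width'])
s=read_camera('scene');t=read_camera('top')
a=cv2.resize(s[180:280,160:260],None,fx=4,fy=4,interpolation=2);b=cv2.resize(t[150:250,370:470],None,fx=4,fy=4,interpolation=2)
cv2.imwrite('pics/s3.png',np.hstack([a,b]))
E
```

```text
time_s: 3.85
tool_pos: [0.5401, -0.2115, 0.0646]
tool_rot: [180.0, 0.0, 178.5]
force: [-0.6, -0.6, -0.5]
grip_width: 0.047
[ 0.54010972 -0.21148711  0.06458259] [1.79994457e+02 4.23505759e-03 1.78468716e+02] [-0.6273796  -0.59217432 -0.48358395] 0.04701874445811043
```

View pics/s3.png

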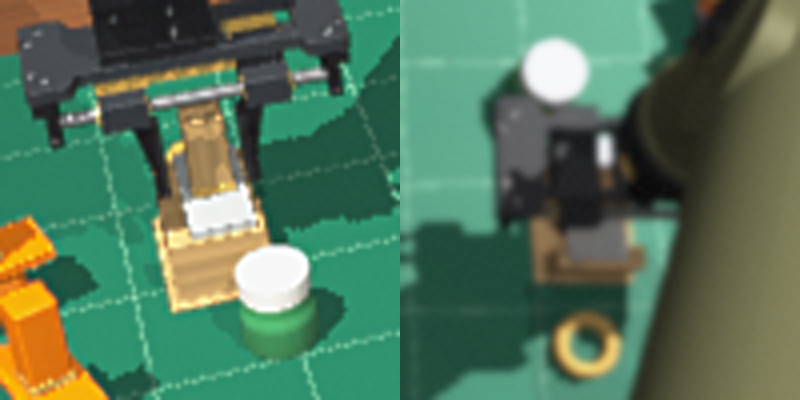

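The fingers are on either side of the handle, at scene-crop (160,180) and (250,170), and they are still closing (width 47 mm).

```bash
python3 -m handwheel '[[0.01,0,0,0,0],[0.01,0,0,0,0],[0.01,0,0,0,0],[0.01,0,0,0,0],[0.01,0,0,0,0],[0.01,0,0,0,0],[0.01,0,0,0,0]]'
```

```text
time_s: 4.65
tool_pos: [0.5402, -0.2112, 0.0645]
tool_rot: [180.0, 0.0, 178.5]
force: [0.2, 3.3, -0.3]
grip_width: 0.0257
```

```bash
python3 -m handwheel '[[0.01,0,0,-0.01,0],[0.01,0,0,-0.02,0],[0.01,0,0,-0.05,0],[0.01,0,0,-0.08,0],[0.01,0,0,-0.11,0],[0.01,0,0,-0.11,0],[0.01,0,0,-0.11,0],[0.01,0,0,-0.11,0],[0.01,0,0,-0.11,0]]'
python3 - <<'E'
from h import *
s=read_camera('scene');t=read_camera('top');print(get_obs()['force'])
a=cv2.resize(s[100:250,140:290],None,fx=2.6,fy=2.6,interpolation=2);b=cv2.resize(t[130:280,330:480],None,fx=2.6,fy=2.6,interpolation=2)
cv2.imwrite('pics/s4.png',np.hstack([a,b]))
for _ in range(3): pass
E
```

```text
time_s: 5.55
tool_pos: [0.5389, -0.2113, 0.1727]
tool_rot: [180.0, -0.2, 178.5]
force: [-0.3, 0.4, -4.7]
grip_width: 0.0258
[-0.1764679  -0.52145595 -3.68870818]
```

View pics/s4.png

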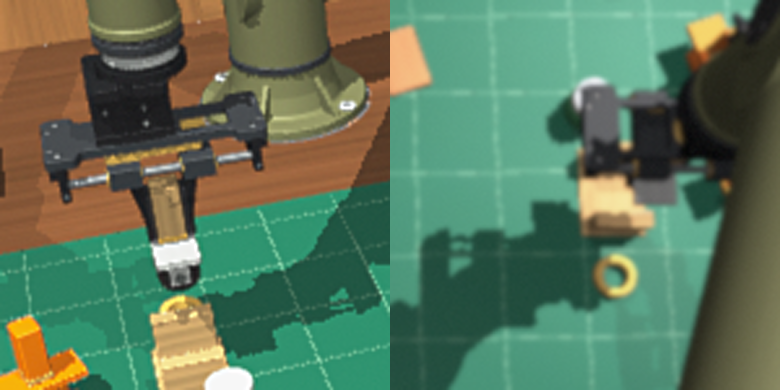

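```bash
python3 -m handwheel '[[0.01,0.003,0.03,0,0],[0.01,0.007,0.075,0,0],[0.01,0.011,0.12,0,-0.03],[0.01,0.016,0.165,0,-0.06],[0.01,0.02,0.21,0,-0.098],[0.01,0.024,0.255,0,-0.098],[0.01,0.028,0.3,0,-0.098],[0.01,0.032,0.345,0,-0.098],[0.01,0.036,0.39,0,-0.098],[0.01,0.04,0.43,0,-0.098],[0.01,0.043,0.46,0,-0.098],[0.01,0.0439,0.4786,0,-0.098],[0.01,0.0439,0.4786,0,-0.098],[0.01,0.0439,0.4786,0,-0.098],[0.01,0.0439,0.4786,0,-0.098]]';python3 - <<'E'
from h import *
s=read_camera('scene');t=read_camera('top');o=get_obs();print(o['tool_pos'],o['tool_rot'],o['force'],o['qpos'])
cv2.imwrite('pics/s5.png',cv2.resize(s[100:240,280:430],None,fx=4,fy=4,interpolation=2))
tt=t[170:240,385:460];cv2.imwrite('pics/t5.png',cv2.resize(tt,None,fx=8,fy=8,interpolation=2))
cv2.imwrite('pics/full5.png',t)
E
```

```text
time_s: 7.15
tool_pos: [0.5097, 0.2657, 0.1743]
tool_rot: [-179.9, -0.0, -176.1]
force: [0.5, -0.5, -4.6]
grip_width: 0.0258
[0.50964326 0.266161   0.17460672] [-1.79968222e+02  1.00411890e-02 -1.76081639e+02] [ 0.57814119  0.63448428 -4.06368557] [-41.5412185   10.8568208   12.77638386  98.30764674  -2.4882177
  71.1191084   65.73797734]
```

View pics/s5.png

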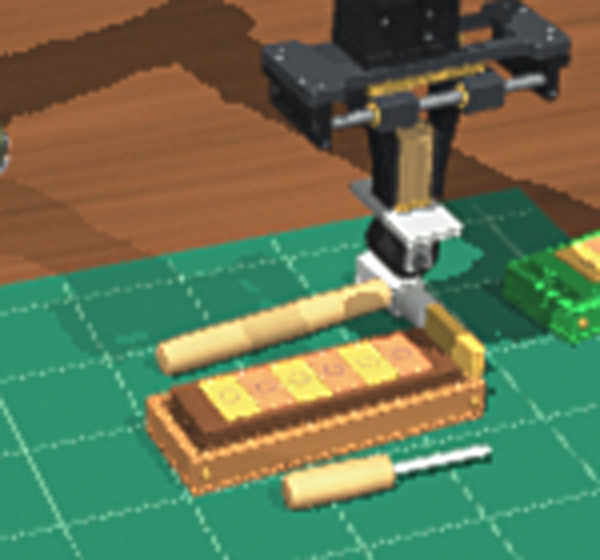

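View pics/t5.png

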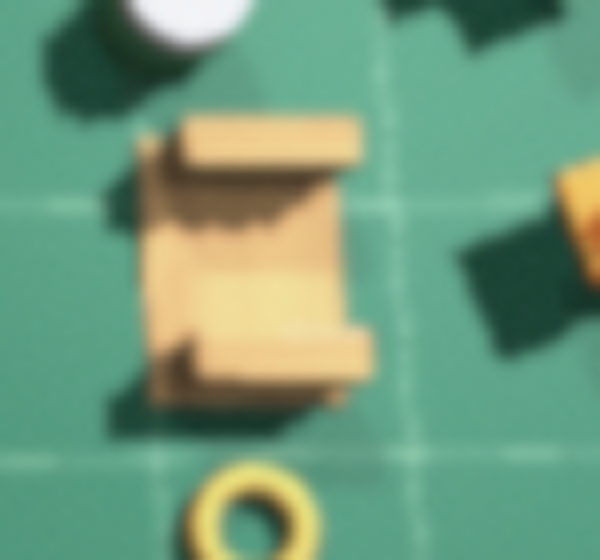

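```bash
python3 - <<'E'
from h import *
def c2(x0,y0,L): return [((x+.5)/8-.5+x0,(y+.5)/8-.5+y0) for x,y in L]
F=[(185,118),(362,118),(362,165),(185,165)];N=[(198,335),(372,330),(372,378),(198,380)]
A=np.array([ray('top',p,.05)[:2] for p in c2(385,170,F)]);B=np.array([ray('top',p,.05)[:2] for p in c2(385,170,N)])
print(A.round(4).tolist(),B.round(4).tolist(),A.mean(0),B.mean(0),(A.mean(0)+B.mean(0))/2)
E
python3 -m handwheel '[[0.01,0,0,0.03,0],[0.01,0,0,0.05,0],[0.01,0,0,0.06,0],[0.01,0,0,0.064,0],[0.01,0,0,0.066,0],[0.01,0,0,0.066,0],[0.01,0,0,0.066,0]]'
```

```text
[[0.5832, -0.1868], [0.5823, -0.2481], [0.5658, -0.2468], [0.5667, -0.1858]] [[0.5077, -0.1864], [0.5085, -0.2459], [0.4921, -0.2446], [0.4924, -0.1854]] [ 0.57449624 -0.21686798] [ 0.50017039 -0.21557906] [ 0.53733332 -0.21622352]
time_s: 7.95
tool_pos: [0.5097, 0.2684, 0.1097]
tool_rot: [179.9, 0.1, -175.9]
force: [0.3, -0.2, -4.0]
grip_width: 0.0258
```

```bash
python3 -m handwheel '[[0.01,0,0,0.001,0],[0.01,0,0,0.002,0],[0.01,0,0,0.002,0]]';python3 -m handwheel '[[0.01,0,0,0.001,0],[0.01,0,0,0.002,0],[0.01,0,0,0.002,0]]'
```

```text
time_s: 8.25
tool_pos: [0.509, 0.2681, 0.1066]
tool_rot: [180.0, 0.0, -175.9]
force: [-0.2, 0.5, -4.0]
grip_width: 0.0254
time_s: 8.55
tool_pos: [0.5089, 0.268, 0.1044]
tool_rot: [-180.0, -0.0, -175.9]
force: [0.3, 0.2, -4.6]
grip_width: 0.0255
```

```bash
python3 -m handwheel '[[0.01,0,0,0.001,0],[0.01,0,0,0.002,0],[0.01,0,0,0.002,0]]'
```

```text
time_s: 8.85
tool_pos: [0.5089, 0.268, 0.1024]
tool_rot: [-180.0, -0.0, -175.9]
force: [-0.4, 0.3, -4.1]
grip_width: 0.0256
```

```bash
python3 -m handwheel '[[0.01,0,0,0.001,0],[0.01,0,0,0.0015,0],[0.01,0,0,0.0015,0]]'
```

```text
time_s: 9.15
tool_pos: [0.5091, 0.2681, 0.1012]
tool_rot: [180.0, 0.0, -175.9]
force: [-0.3, 0.2, -3.5]
grip_width: 0.026
```

```bash
python3 -m handwheel '[[0.01,0,0,0.001,0],[0.01,0,0,0.0015,0],[0.01,0,0,0.0015,0]]'
```

```text
time_s: 9.45
tool_pos: [0.5091, 0.2685, 0.1002]
tool_rot: [180.0, 0.0, -175.9]
force: [-1.3, -0.8, 1.6]
grip_width: 0.0259
```

```bash
python3 -m handwheel '[[0.01,0,0,0.0005,0],[0.01,0,0,0.001,0],[0.01,0,0,0.001,0]]'
```

```text
time_s: 9.75
tool_pos: [0.5091, 0.2682, 0.0987]
tool_rot: [180.0, 0.0, -175.9]
force: [-1.2, 0.6, 2.3]
grip_width: 0.0262
```

```bash
python3 -m handwheel '[[0.01,0,0,0.0005,0],[0.01,0,0,0.001,0],[0.01,0,0,0.001,0]]'
```

```text
time_s: 10.05
tool_pos: [0.5092, 0.2682, 0.098]
tool_rot: [180.0, 0.0, -175.9]
force: [-2.8, -1.1, 4.5]
grip_width: 0.0258
```

```bash
python3 -m handwheel '[[0.01,0,0,0.0004,0],[0.01,0,0,0.0007,0],[0.01,0,0,0.0007,0]]'
```

```text
time_s: 10.35
tool_pos: [0.5092, 0.2685, 0.098]
tool_rot: [179.9, 0.0, -175.9]
force: [-3.2, -0.1, 8.6]
grip_width: 0.0257
```

```bash
python3 -m handwheel '[[0.01,0,0,0.0004,0],[0.01,0,0,0.0007,0],[0.01,0,0,0.0007,0]]'
```

```text
time_s: 10.65
tool_pos: [0.5092, 0.2688, 0.0979]
tool_rot: [179.9, 0.0, -175.9]
force: [-4.0, -0.5, 11.6]
grip_width: 0.0255
```

```bash
python3 -m handwheel '[[0.01,0,-0.002,0,0],[0.01,0,-0.004,0,0],[0.01,0,-0.006,0,0],[0.01,0,-0.008,0,0],[0.01,0,-0.008,0,0]]'
```

```text
time_s: 11.15
tool_pos: [0.5098, 0.2623, 0.098]
tool_rot: [179.8, 0.1, -175.9]
force: [-4.2, 1.6, 10.0]
grip_width: 0.0256
```

```bash
python3 -m handwheel '[[0.01,0,-0.002,0,0],[0.01,0,-0.004,0,0],[0.01,0,-0.006,0,0],[0.01,0,-0.008,0,0],[0.01,0,-0.008,0,0]]'
```

```text
time_s: 11.65
tool_pos: [0.5106, 0.2528, 0.0981]
tool_rot: [179.9, 0.1, -175.9]
force: [-4.4, -0.1, 11.6]
grip_width: 0.0257
```

```bash
python3 -m handwheel '[[0.01,0,-0.002,0,0],[0.01,0,-0.004,0,0],[0.01,0,-0.006,0,0],[0.01,0,-0.008,0,0],[0.01,0,-0.010,0,0],[0.01,0,-0.010,0,0]]'
```

```text
time_s: 12.25
tool_pos: [0.5113, 0.2429, 0.0983]
tool_rot: [179.9, 0.1, -175.9]
force: [-5.0, -0.1, 12.9]
grip_width: 0.0254
```

```bash
python3 -m handwheel '[[0.01,0,-0.002,-0.0001,0],[0.01,0.0002,-0.004,-0.0002,0],[0.01,0.0003,-0.006,-0.0003,0],[0.01,0.0005,-0.008,-0.0004,0],[0.01,0.0005,-0.010,-0.0005,0],[0.01,0.0005,-0.010,-0.0005,0]]'
```

```text
time_s: 12.85
tool_pos: [0.5121, 0.2333, 0.0985]
tool_rot: [179.9, 0.2, -175.9]
force: [-2.8, 1.2, 9.5]
grip_width: 0.0259
```

```bash
python3 -m handwheel '[[0.01,0,-0.002,0.0001,0],[0.01,0,-0.004,0.0001,0],[0.01,0,-0.006,0.0001,0],[0.01,0,-0.008,0,0],[0.01,0,-0.010,0,0],[0.01,0,-0.010,0,0]]'
```

```text
time_s: 13.45
tool_pos: [0.5129, 0.2226, 0.0986]
tool_rot: [179.9, 0.1, -175.9]
force: [-3.4, -0.7, 11.6]
grip_width: 0.0255
```

```bash
python3 -m handwheel '[[0.01,0,-0.002,0,0],[0.01,0,-0.004,-0.0001,0],[0.01,0,-0.006,-0.0001,0],[0.01,0,-0.008,-0.0002,0],[0.01,0,-0.010,-0.0002,0],[0.01,0,-0.010,-0.0002,0]]'
```

```text
time_s: 14.05
tool_pos: [0.5136, 0.2137, 0.0988]
tool_rot: [179.8, 0.2, -175.9]
force: [-2.7, 1.6, 9.5]
grip_width: 0.026
```

```bash
python3 -m handwheel '[[0.01,0,-0.002,0,0],[0.01,0,-0.004,0,0],[0.01,0,-0.006,0,0],[0.01,0,-0.008,0,0],[0.01,0,-0.010,0,0],[0.01,0,-0.010,0,0]]'
```

```text
time_s: 14.65
tool_pos: [0.5145, 0.2027, 0.0989]
tool_rot: [179.9, 0.2, -175.9]
force: [-2.6, -0.1, 10.4]
grip_width: 0.0254
```

```bash
python3 -m handwheel '[[0.01,0,-0.002,0,0],[0.01,0,-0.004,0,0],[0.01,0,-0.006,0,0],[0.01,0,-0.008,0,0],[0.01,0,-0.010,0,0],[0.01,0,-0.010,0,0]]'
```

```text
time_s: 15.25
tool_pos: [0.5153, 0.1927, 0.099]
tool_rot: [179.9, 0.2, -175.9]
force: [-2.6, -0.3, 12.8]
grip_width: 0.0258
```

```bash
python3 -m handwheel '[[0.01,0,-0.002,-0.0001,0],[0.01,0,-0.004,-0.0001,0],[0.01,0,-0.006,-0.0002,0],[0.01,0,-0.008,-0.0002,0],[0.01,0,-0.010,-0.0003,0],[0.01,0,-0.010,-0.0003,0]]'
```

```text
time_s: 15.85
tool_pos: [0.5159, 0.1849, 0.0992]
tool_rot: [179.8, 0.2, -175.9]
force: [-3.8, 3.2, 9.6]
grip_width: 0.0254
```

```bash
python3 -m handwheel '[[0.01,0,-0.002,0,0],[0.01,0,-0.004,0,0],[0.01,0,-0.006,0,0],[0.01,0,-0.008,0,0],[0.01,0,-0.010,-0.0001,0],[0.01,0,-0.010,-0.0001,0]]'
```

```text
time_s: 16.45
tool_pos: [0.5169, 0.1726, 0.0993]
tool_rot: [179.9, 0.2, -175.9]
force: [-2.2, -0.5, 10.6]
grip_width: 0.026
```

```bash
python3 -m handwheel '[[0.01,0,-0.002,0,0],[0.01,0,-0.004,0,0],[0.01,0,-0.006,0,0],[0.01,0,-0.008,-0.0001,0],[0.01,0,-0.010,-0.0001,0],[0.01,0,-0.010,-0.0001,0]]'
```

```text
time_s: 17.05
tool_pos: [0.5177, 0.1625, 0.0995]
tool_rot: [179.9, 0.2, -176.0]
force: [-1.6, -0.6, 12.2]
grip_width: 0.0258
```

```bash
python3 -m handwheel '[[0.01,0,-0.002,0,0],[0.01,0,-0.004,-0.0001,0],[0.01,0,-0.006,-0.0001,0],[0.01,0,-0.008,-0.0002,0],[0.01,0,-0.010,-0.0002,0],[0.01,0,-0.010,-0.0002,0]]'
```

```text
time_s: 17.65
tool_pos: [0.5184, 0.1535, 0.0996]
tool_rot: [179.9, 0.2, -175.9]
force: [-1.6, 1.8, 10.9]
grip_width: 0.0259
```

```bash
python3 -m handwheel '[[0.01,0,-0.002,0,0],[0.01,0,-0.004,0,0],[0.01,0,-0.006,0,0],[0.01,0,-0.008,-0.0001,0],[0.01,0,-0.010,-0.0001,0],[0.01,0,-0.010,-0.0001,0]]'
```

```text
time_s: 18.25
tool_pos: [0.5193, 0.1424, 0.0998]
tool_rot: [179.9, 0.2, -176.0]
force: [-2.5, -0.9, 12.0]
grip_width: 0.0256
```

```bash
python3 -m handwheel '[[0.01,0,-0.002,0,0],[0.01,0,-0.004,-0.0001,0],[0.01,0,-0.006,-0.0001,0],[0.01,0,-0.008,-0.0002,0],[0.01,0,-0.010,-0.0002,0],[0.01,0,-0.012,-0.0002,0],[0.01,0,-0.012,-0.0002,0],[0.01,0,-0.012,-0.0002,0]]'
python3 - <<'E'
from h import *
s=read_camera('scene');print(get_obs()['force'])
cv2.imwrite('pics/s6.png',cv2.resize(s[100:240,280:430],None,fx=4,fy=4,interpolation=2))
E
```

```text
time_s: 19.05
tool_pos: [0.5202, 0.1304, 0.0999]
tool_rot: [180.0, 0.2, -175.9]
force: [-2.2, -1.9, 11.3]
grip_width: 0.0259
[-1.56931329  0.48487388 10.76560366]
```

View pics/s6.png

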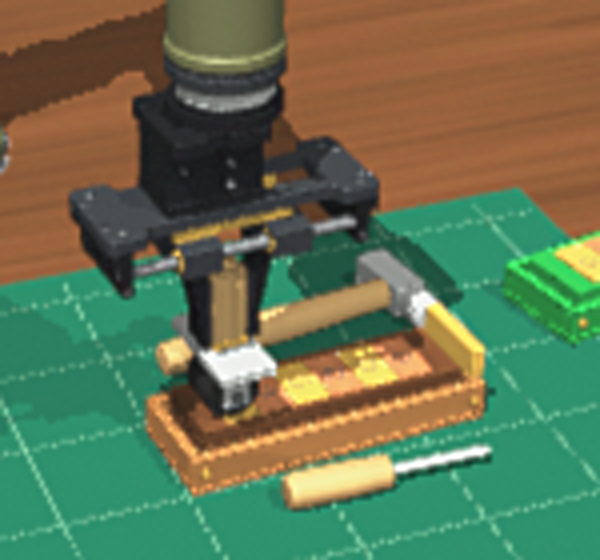

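The wheel, at crop (235,405), is on the last tile. The strip behind it looks flat, and the height trend is linear, so the tiles are home. Lifting now.

```bash
python3 -m handwheel '[[0.01,0,0,-0.005,0],[0.01,0,0,-0.02,0],[0.01,0,0,-0.045,0],[0.01,0,0,-0.07,0],[0.01,0,0,-0.08,0],[0.01,0,0,-0.08,0],[0.01,0,0,-0.08,0]]'
python3 - <<'E'
from h import *
s=read_camera('scene');o=get_obs();print(o['tool_pos'],o['tool_rot'],o['force'])
cv2.imwrite('pics/s7.png',cv2.resize(s[100:240,280:430],None,fx=4,fy=4,interpolation=2))
E
```

```text
time_s: 19.8
tool_pos: [0.5176, 0.1301, 0.1763]
tool_rot: [-180.0, -0.1, -175.9]
force: [0.3, 0.1, -4.8]
grip_width: 0.0258
[0.51727776 0.13000563 0.1759974 ] [-1.79946611e+02 -1.59333383e-01 -1.75921618e+02] [-0.37579417  0.2267674  -4.0111252 ]
```

View pics/s7.png

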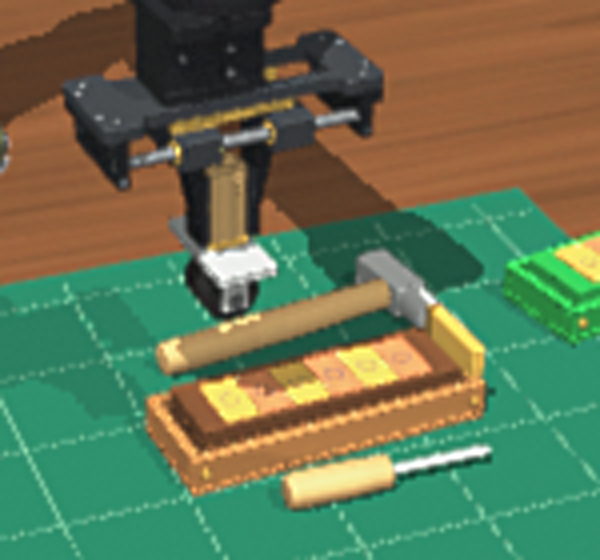

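```bash
python3 -m handwheel '[[0.01,0,-0.02,0,0],[0.01,0.001,-0.06,0,0],[0.01,0.002,-0.105,0,0.03],[0.01,0.002,-0.15,0,0.06],[0.01,0.003,-0.195,0,0.098],[0.01,0.003,-0.24,0,0.098],[0.01,0.004,-0.285,0,0.098],[0.01,0.0045,-0.32,0,0.098],[0.01,0.0045,-0.34,0,0.098],[0.01,0.0045,-0.3455,0,0.098],[0.01,0.0045,-0.3455,0,0.098],[0.01,0.0045,-0.3455,0,0.098],[0.01,0.0045,-0.3455,0,0.098]]'
python3 - <<'E'
from h import *
s=read_camera('scene');o=get_obs();print(o['tool_pos'],o['tool_rot'],o['force'])
t=read_camera('top')
a=cv2.resize(s[100:250,140:290],None,fx=2.6,fy=2.6,interpolation=2);b=cv2.resize(t[130:280,330:480],None,fx=2.6,fy=2.6,interpolation=2)
cv2.imwrite('pics/s8.png',np.hstack([a,b]))
cv2.imwrite('pics/t8.png',cv2.resize(t[170:250,200:320],None,fx=6,fy=6,interpolation=2))
E
```

```text
time_s: 21.15
tool_pos: [0.5387, -0.2123, 0.1774]
tool_rot: [179.9, -0.0, 178.6]
force: [0.4, 0.5, -3.9]
grip_width: 0.0259
[ 0.53877422 -0.21262614  0.17764121] [ 1.79946527e+02 -9.92643038e-03  1.78622961e+02] [ 0.58496284  0.58242513 -4.58308361]
```

View pics/s8.png

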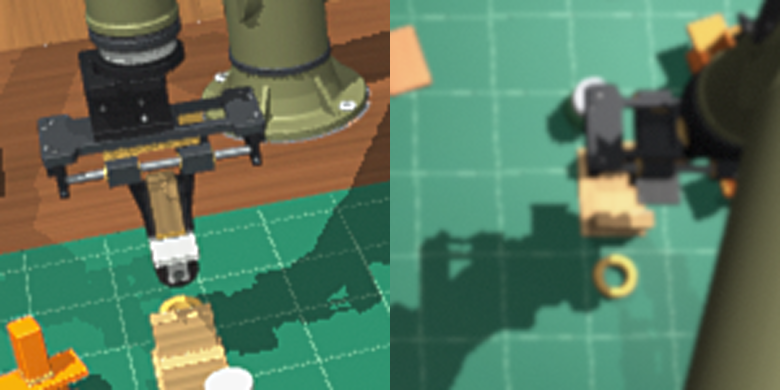

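View pics/t8.png

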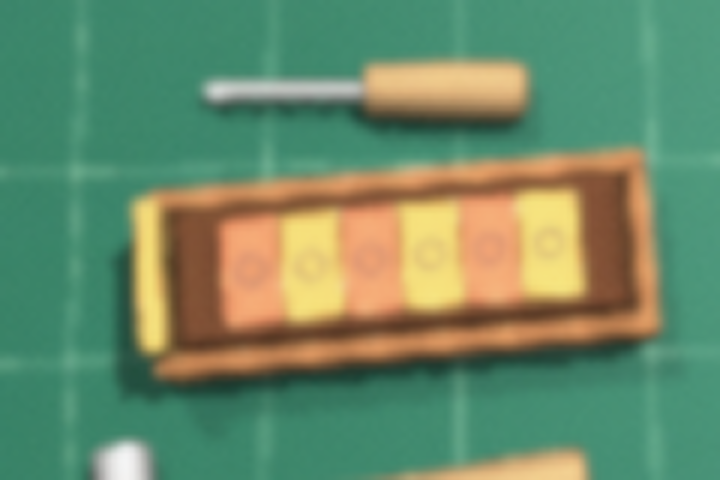

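```bash
python3 -m handwheel '[[0.01,0,0,0.02,0],[0.01,0,0,0.045,0],[0.01,0,0,0.065,0],[0.01,0,0,0.08,0],[0.01,0,0,0.095,0],[0.01,0,0,0.105,0],[0.01,0,0,0.108,0],[0.01,0,0,0.108,0],[0.01,0,0,0.108,0]]'
python3 - <<'E'
from h import *
s=read_camera('scene');o=get_obs();print(o['tool_pos'],o['force'])
cv2.imwrite('pics/s9.png',cv2.resize(s[180:280,160:260],None,fx=6,fy=6,interpolation=2))
E
```

```text
time_s: 22.15
tool_pos: [0.5391, -0.2148, 0.0706]
tool_rot: [-180.0, 0.1, 178.5]
force: [-0.3, -0.4, -3.9]
grip_width: 0.0257
[ 0.53913146 -0.21487227  0.07075294] [-0.69832228 -0.21215364 -3.45527475]
```

View pics/s9.png

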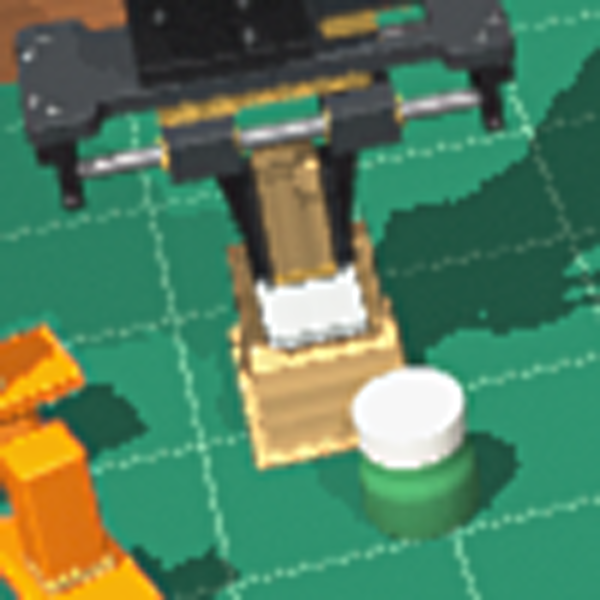

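```bash
python3 -m handwheel '[[0.01,0,0,0.002,0],[0.01,0,0,0.004,0],[0.01,0,0,0.0055,0],[0.01,0,0,0.006,0],[0.01,0,0,0.006,0]]'
```

```text
time_s: 22.7
tool_pos: [0.5385, -0.2145, 0.0645]
tool_rot: [180.0, 0.0, 178.5]
force: [-2.7, 2.2, 2.2]
grip_width: 0.0259
```

```bash
python3 -m handwheel '[[0.01,0,0,-0.0004,0],[0.01,0,0,-0.0004,0],[0.05,0,0,-0.0004,0],[0.05,0,0,-0.0004,0],[0.05,0,0,-0.0004,0],[0.06,0,0,-0.0004,0],[0.06,0,0,-0.0004,0],[0.06,0,0,-0.0004,0],[0.06,0,0,-0.0004,0],[0.06,0,0,-0.0004,0]]'
python3 - <<'E'
from h import *
s=read_camera('scene');o=get_obs();print(o['tool_pos'],o['force'],o['grip_width'])
cv2.imwrite('pics/s10.png',cv2.resize(s[180:280,160:260],None,fx=6,fy=6,interpolation=2))
E
```

```text
time_s: 23.7
tool_pos: [0.5385, -0.2146, 0.0643]
tool_rot: [180.0, 0.0, 178.5]
force: [-0.1, 0.3, 0.0]
grip_width: 0.06
[ 0.53846864 -0.21455736  0.0642381 ] [-0.0327869  -0.11072052 -0.34182446] 0.05987993353266337
```

View pics/s10.png

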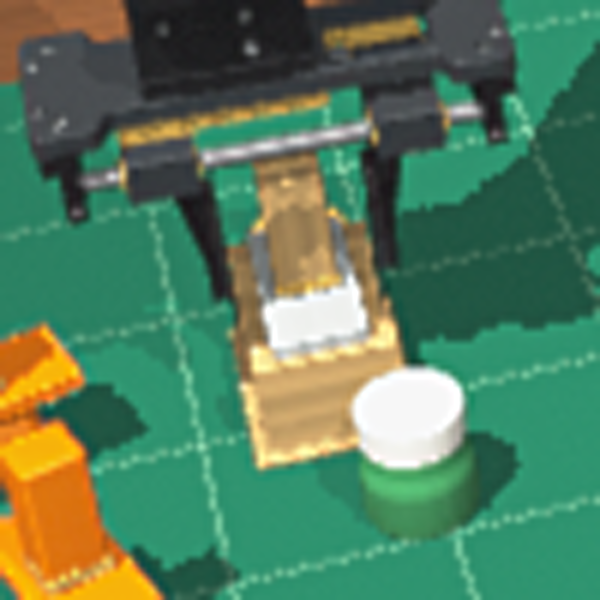

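The roller is free and stands upright, its plate at (315,310) resting on both cheeks. Next I'll retreat up and back towards the box so the cameras can see it.

```bash
python3 -m handwheel '[[0.06,0,0,-0.03,0],[0.06,0,0,-0.07,0],[0.06,0,0,-0.11,0],[0.06,0,0,-0.15,0],[0.06,0,0.03,-0.16,0],[0.06,0,0.07,-0.16,0],[0.06,0,0.11,-0.16,0],[0.06,0,0.15,-0.16,0],[0.06,0,0.19,-0.16,0],[0.06,0,0.22,-0.16,0],[0.06,0,0.22,-0.16,0],[0.06,0,0.22,-0.16,0]]'
python3 - <<'E'
from h import *
s=read_camera('scene');t=read_camera('top');o=get_obs();print(o['tool_pos'],o['force'],o['grip_width'])
cv2.imwrite('pics/s11.png',s)
cv2.imwrite('pics/t11.png',t)
cv2.imwrite('pics/c11.png',np.hstack([cv2.resize(t[170:240,385:455],(390,390),interpolation=2),cv2.resize(s[180:280,160:260],(390,390),interpolation=2)]))
E
```

```text
time_s: 24.95
tool_pos: [0.5443, 0.0057, 0.2242]
tool_rot: [-180.0, -0.0, 178.6]
force: [0.4, -1.1, -0.2]
grip_width: 0.0596
[0.54430328 0.0037179  0.2243237 ] [-0.5848709   0.22467476 -0.50956268] 0.05959195277336438
```

View pics/c11.png

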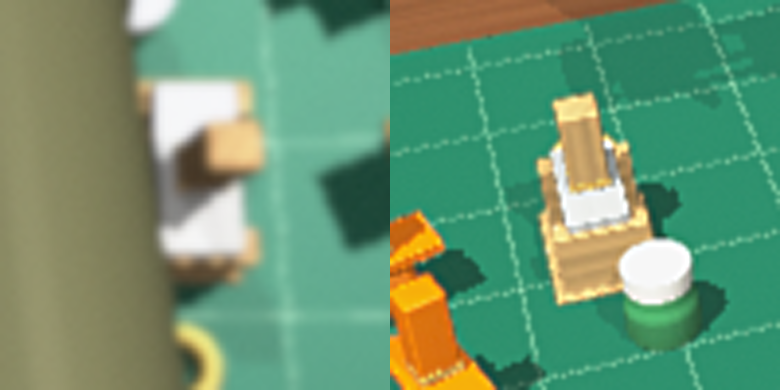

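View pics/t11.png

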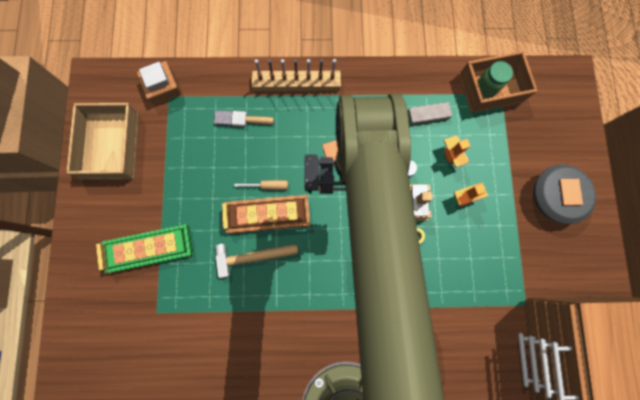

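Run:
```python
from h import *
f=390/70
for p in [(240,82),(247,254)]: print(ray('top',((p[0]+.5)/f-.5+385,(p[1]+.5)/f-.5+170),.058))
f=3.9
for p in [(552,95),(592,93),(600,118),(562,122)]:print(ray('scene',((p[0]-390+.5)/f-.5+160,(p[1]+.5)/f-.5+180),.118))
```

```text
[ 0.58061535 -0.23962033  0.058     ]
[ 0.49547761 -0.23667613  0.058     ]
[ 0.52362652 -0.22675108  0.118     ]
[ 0.53022672 -0.20240626  0.118     ]
[ 0.55906679 -0.20206943  0.118     ]
[ 0.55511459 -0.22512562  0.118     ]
```

```bash
python3 -c "
from cell import *
print(sign_off(), get_obs()['time_s'])"
```

```text
the job is handed in; nothing more can be done
the job is handed in; nothing more can be done
```

I rolled the tile strip down in one pass, hung the roller upright in its stand, let go and handed the job in at about 25 s.

- **Rolling:** I set the wheel on tile 1 and felt the tile go home. I then rolled to tile 6 in one continuous pass, from about box y = +68 to -70 mm. The downward press read about 13.5 to 17 N, but only at the end of each short move, so brief peaks in between were not seen.
- **Tiles:** The tool height rose evenly by about 2 mm along the strip, which fits a slightly tipped block with every tile flush. The tiles also look flat in the pictures. I could not read each tile's depth directly.
- **Sideways force:** There was a steady sideways force of 2 to 5 N during the pass. I eased it a little partway along.
- **Stand:** The roller's plate rests on both cheeks, centred to about 1 mm in the top view, and the gripper is well clear of it. The scene camera put the handle top about 4 mm further out in x than the top view. I trusted the top view.
- **Other things on the bench:** The arm touched nothing else. The jar, hammer and graver look unmoved in the last pictures. The arm partly hid the collar and most of the offcut in the last top view.

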